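Take a brace angle with a sliding bevel and lay it out on the next batten

TASK

Take the angle between the brace and the rail of the finished frame corner with the sliding bevel: stock flush against the rail's near edge, blade flush along the left side of the brace, then lock it there with its lever. Carry the locked bevel to the plain batten and leave it lying on the bench with its stock flush against the middle of that batten's near edge and the blade lying across the batten, ready to mark the same angle.

Things in the scene. Friction and masses are not known exactly. Their poses are not given: they have to be found in the camera images.
- bevel: loose sliding bevel, 0.35 kg: dark wooden stock with brass ends, 28 wide (x) x 150 long (y) x 30 mm high. Origin on its underside below the blade's pivot; the stock fills x -14 to +14, y -14 (round nose about the pivot) to +136 mm. Its +x face goes against an edge. Grip across x, 75 mm or more from the pivot to miss the lever; over a 10 mm batten keep fingertips 12 mm up
- stock_mid (a point): middle of the length of the stock's +x face, at its foot: (14, 61, 0) mm in the bevel's frame, same axes as the bevel
- blade (a joint): angle (rad) between stock and blade: 0 = folded along the stock's +y, growing towards +x (clockwise from above). It starts open wider (1.5 to 1.75) than the brace stands. Loose, it swings at a light push (0.03 N m, 0.25 N at its tip); locked, it holds many times as much
- blade_mid (a point): on the blade's outer edge (the one away from the stock), 90 mm from the pivot; own y runs along the blade to its tip, own x away from the stock. The steel blade is 27 mm wide, lies 11 to 14 mm above the stock's underside, so passes over a 10 mm batten, and ends 135 mm from the pivot
- blade_tip (a point): centre of the blade's free end, 135 mm from the pivot
- lock (a joint): brass lever on the stock, about the blade's pivot, 30 to 40 mm up. 0 = loose: its tip, 37 mm along the stock from the pivot, stands out on the -x side, 36 mm from the stock's middle line. It turns clockwise, under 10 N, and stays; at about 0.5 it is flush with the stock's side: locked (over 0.4). Fingers opened to 82 mm, centred on the stock 40 mm from the pivot, squeeze it home and hold both
- rail: wooden batten fixed to the bench, 70 mm wide (own x) x 240 mm long (own y) x 10 mm thick, origin under its middle; the near edge is its face at own x = -35 mm
- brace: wooden strip 30 mm wide (x) x 10 mm thick, fixed on the rail (10 to 20 mm above the bench). Origin in its underside at the bolt, on the rail's middle line 60 mm right of its middle; it runs from y -70 (past the near edge) to +205 mm, away from the robot, leaning left, 1.0 to 1.32 rad from the rail's +y. Left side: its face at own x = -15 mm. A strip under its far end props it up
- blank: plain wooden batten fixed to the bench to the right of the frame corner, parallel to the rail, 70 mm wide (own x) x 220 mm long (own y) x 10 mm thick, origin under its middle; near edge at own x = -35 mm
Mind the look-alikes: they are no part of the job. Several things have the shape of the bevel; the one meant has the colours described above.

How it is judged:
By the outcome, as a careful person would: the job done as asked, in the order asked, and still so for the second after the job is handed in, with the robot touching nothing.
It also fails if it takes over 54 s, if anything falls off the work surface, if the arm or the gripper's body presses on something with over 40 N, if the wrist force passes 120 N, or if a joint passes its speed limit or range.

ROBOT

A 6-joint arm with a two-finger parallel gripper is mounted at the origin on a cart in front of the work surface, level with it; the furniture and walls round the work are solid. World frame = base frame: x ahead of the robot, y to its left, z up, the work surface at z = 0. Lengths are in m, angles in rad, forces in N, time in s.
With the tool pointing down it reaches from about 0.3 to 0.875 m from the base axis. Payload 6.4 kg.
Tool frame: the origin (TCP) lies midway between the tips of the shut fingers; the grasp point (between the pads) lies 19 mm behind it (robot.tcp_to_grasp is the distance from the TCP to the grasp point, in m); z points along the fingers, y is the line along which they close (so a half turn about z gives the same grasp; the last joint's range is limited). The gripper opens to 88 mm and grips with 3 to 60 N. Pads are 18 mm wide; open, the fingers measure 123 mm over their backs; the gripper's body (75 mm by 187 mm) begins 45 mm behind the grasp point.
Start: joints at [1.086, 0.181, 1.607, -0, 1.354, -0.206], TCP at [0.158, 0.553, 0.239] pointing down, gripper open.
Joint ranges: [-2.99, 2.99], [-0.89, 2.07], [0.3, 2.58], [-1.14, 4.28], [0, 2.63], [-3.12, 3.12]. Speed limits (rad/s): [2.57, 2.57, 3.01, 3.14, 3.14, 3.14].

INTERFACE

Orientations are given as a unit quaternion [w, x, y, z].
In Python, from rig import status, vision, job, robot gives the robot as it stands.
- The arm moves only by the shell command python3 -m creep 'ROWS' [FORCE]. ROWS is a JSON object of lists of equal length, an entry for each row: "claw": the finger opening in m, from 0 to 0.0881; "xyz": the shift along the world's x, y, z in m, a list of three; "turn": the turn about the world's z in degrees. A call has 1 to 12 rows; each row shifts and turns the commanded pose from where the row before left it; what a row does not reach is not made up. A row lasts 1/8 s, in which the tool goes at most 62.5 mm and 10.7 degrees, less where a joint would pass 70% of its speed; a pose out of reach is approached as far as the arm can. A call with a gripper value outside its range is refused whole. The fingers move at their own pace and stop on an object; FORCE is the grip in N (left out, the last holds). Time passes only in rows, so rows that do not move let the fingers close. It gives the time, the measured TCP pose, the force, the opening and the grip force at its end, in the units of the state.
- status.get_state(): the state, without advancing time (a new reading comes with each control period).
- vision.get_image(name): name is "scene" or "top" or "wrist"; returns (picture, depth): 400x640x3 uint8, red, green, blue; 400x640 float32, m along the optical axis (not along the pixel's ray), 0 where there is no reading.
- vision.camera_params(name): a dict with "vfov" (degrees; the focal length in pixels is half the picture's height over the tangent of half this angle, whatever the lens; pixels are square), "cx", "cy" (the principal point, pixels), "eye" and "rotation" of the camera in the world. Camera axes: x right, y up, looking along -z (the intrinsics and any distortion apply to the point x, -y, -z); pixel columns grow to the right and rows downward; lengths in m; the calibration is good to about 2 mm. The wrist camera is an equidistant fisheye: a pixel r from the principal point sees the ray r / f radians off the axis. A picture is of the moment at which its call begins: read the wrist's pose just before it. camera_params takes no time and is no camera call; for the wrist camera it gives the pose at the moment of the call.
- job.finish_job(): hands the job in; it is judged then, once.
The state is a dict: "time": time; "joint_pos": joint angles; "joint_velocities": joint speeds; "joint_torque": joint torques, N m; "position": TCP position; "tool_rot": TCP orientation; "ft_force": force on the tool from outside, world axes, zero at the start; "wrist_torque": the same for the moment, N m; "grip_width": opening from 0.0 (shut) to 1.0 (fully open); "finger_force": force on a finger pad.
Only numpy, scipy, OpenCV 4.12 (cv2) and the standard library are available. Lean on these libraries where they do the work, as an engineer would, in place of code of your own. Each camera call takes 0.05 s, during which the arm holds its last target. There are 200 camera calls.

## Working session

There is one attempt and no reset: what is moved stays moved. The work goes in short steps, Python scripts to look and compute and a shell command to move; the robot and the scene stay as the last step left them, time stands still between calls to the robot, and variables do not carry over. Pictures are saved under pics/ and viewed, at most 10 in all, crops included, and the job is handed in when it is done.

```bash
mkdir -p pics; ls; cat > h.py <<'E'
import numpy as np, cv2
from rig import status, vision, job, robot
def grab(n):
    p=vision.camera_params(n); im,d=vision.get_image(n); return im,d,p
def world(p,d,u,v,z=None,fish=False):
    f=200/np.tan(np.radians(p['vfov'])/2); a=np.array([u-p['cx'],v-p['cy']],float)
    if fish:
        r=np.hypot(*a); t=r/f; k=np.tan(t)/r if r>0 else 1/f
        ray=np.array([a[0]*k,-a[1]*k,-1])
    else: ray=np.array([a[0]/f,-a[1]/f,-1])
    R=np.array(p['rotation']); 
    if R.size==4:
        from scipy.spatial.transform import Rotation as T
        R=T.from_quat(np.r_[R[1:],R[0]]).as_matrix()
    w=R.reshape(3,3)@ray; e=np.array(p['eye'])
    if z is None: return e+w*d[int(v),int(u)]
    return e+w*(z-e[2])/w[2]
def save(im,name,crop=None,s=1):
    if crop: im=im[crop[1]:crop[3],crop[0]:crop[2]]
    cv2.imwrite('pics/'+name,cv2.resize(im[:,:,::-1],None,fx=s,fy=s,interpolation=cv2.INTER_CUBIC))
E
python3 - <<'E'
from h import *
im,d,p=grab('top'); print({k:v for k,v in p.items()}); save(im,'top1.png',s=1.25)
np.savez('top1.npz',im=im,d=d); print(status.get_state())
print([np.round(world(p,d,*q,z=0),3) for q in [(0,0),(639,0),(0,399),(320,200)]])
E
```

```text
pics
{'vfov': 49.50132626655065, 'cx': 319.75932106659724, 'cy': 188.69937223364417, 'eye': array([ 0.31515586, -0.04920804,  1.24099968]), 'rotation': array([ 0.70694192,  0.0450521 , -0.05607436, -0.70360436])}
{'time': 0.05, 'joint_pos': array([ 1.08569379e+00,  1.81552743e-01,  1.60799015e+00, -1.87437587e-05,
        1.35381221e+00, -2.06286200e-01]), 'joint_velocities': array([-1.73135785e-03,  5.11238247e-04, -2.75509238e-04,  1.08711051e-03,
        2.10934917e-03, -3.19245051e-05]), 'joint_torque': array([-9.57251063e-05, -4.35208476e+01, -3.43025887e+01,  7.04478007e-02,
        3.42753937e-02, -2.88233753e-05]), 'position': array([0.15797573, 0.55231488, 0.2378122 ]), 'tool_rot': array([-2.89994458e-04,  1.38954987e-01,  9.90298306e-01, -8.32193593e-04]), 'ft_force': array([ 0.64172281, -0.30184195, -0.63674829]), 'wrist_torque': array([ 0.03982773, -0.08459569,  0.05443684]), 'finger_force': 0.0, 'grip_width': 1.0021945532971381}
[array([1.069, 0.908, 0.   ]), array([ 1.095, -1.063,  0.   ]), array([-0.079,  0.784,  0.   ]), array([ 0.461, -0.069,  0.   ])]
```

View pics/top1.png

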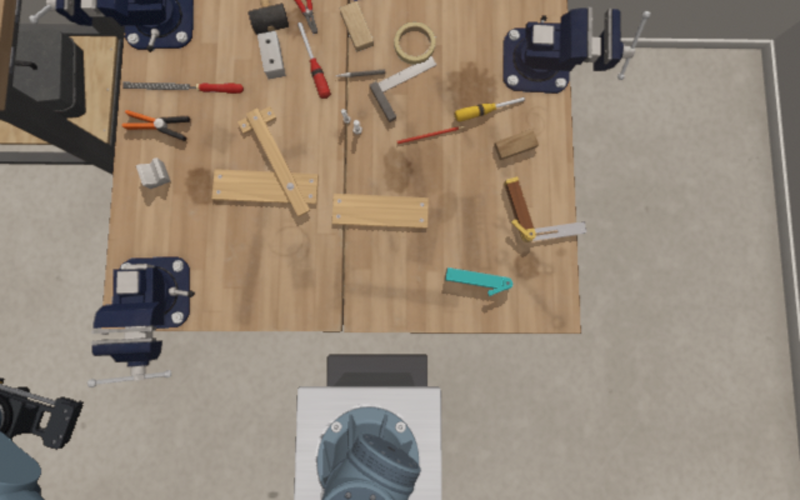

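The top view shows the bevel at right: brass nose near (525,232), butt (512,182), blade towards (585,230). The rail is centred at (265,188) with the brace leaning left, and the blank is at (380,211). The teal and grey ones are look-alikes.

```bash
python3 - <<'E'
from h import *
im=np.load('top1.npz')['im']
a=im[80:180,160:350]; b=im[130:205,380:480]
A=cv2.resize(a,None,fx=4.2,fy=4.2,interpolation=cv2.INTER_CUBIC)
B=cv2.resize(b,None,fx=6,fy=6,interpolation=cv2.INTER_CUBIC)
save(A,'a.png');save(B,'b.png')
E
```

```text
(no output)
```

View pics/a.png

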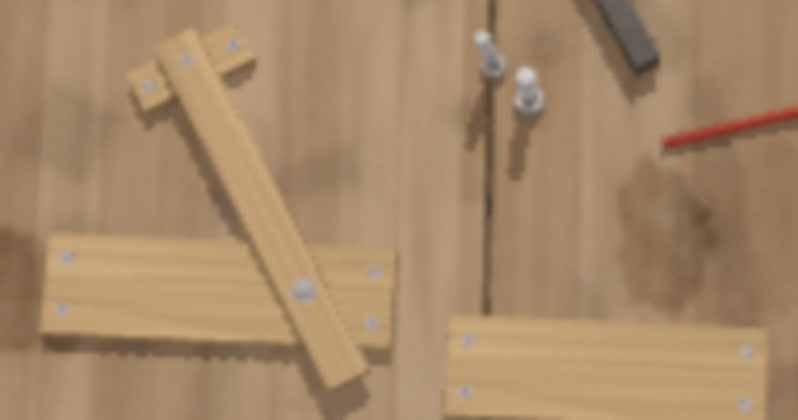

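View pics/b.png

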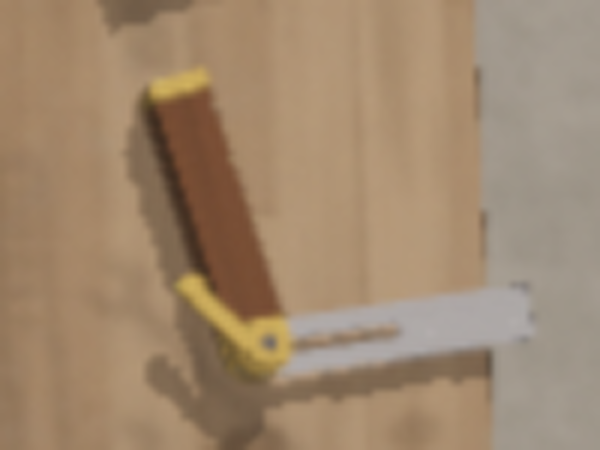

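The frame crop shows rail corners at about (47,235), (396,250), (391,348) and (41,332), and the brace's left side from (157,48) to (331,390). In the bevel crop the pivot is at (268,343), the butt at (180,85), the lever to the left and the blade to the right.

```bash
python3 - <<'E'
from h import *
p=vision.camera_params('top')
A=lambda u,v,z: world(p,None,160+(u+.5)/4.2-.5,80+(v+.5)/4.2-.5,z)[:2]
B=lambda u,v,z: world(p,None,380+(u+.5)/6-.5,130+(v+.5)/6-.5,z)[:2]
ang=lambda a,b: np.degrees(np.arctan2(*(b-a)[::-1]))
rc=[A(u,v,.01) for u,v in [(47,235),(396,250),(391,348),(41,332)]]
print('rail',np.round(rc,4),np.mean(rc,0),'dir y',ang(rc[1],rc[0]),ang(rc[2],rc[3]))
L=[A(157,48,.02),A(331,390,.02)];R=[A(196,30,.02),A(369,371,.02)]
print('brace',np.round(L+R,4),ang(L[1],L[0]),ang(R[1],R[0]), 'bolt',A(303,290,.022))
bc=[A(449,316,.01),A(768,327,.01)]; print('blank far',bc,ang(bc[1],bc[0]))
P=B(268,343,.04);Q=B(180,85,.03);T=B(530,312,.014);print('piv',P,'butt',Q,np.linalg.norm(P-Q),ang(P,Q),'blade',ang(P,T),np.linalg.norm(P-T))
E1=[B(155,98,.03),B(195,270,.03)];E2=[B(209,85,.03),B(283,318,.03)]
print(ang(E1[1],E1[0]),ang(E2[1],E2[0]))
print(np.round(vision.camera_params('wrist')['eye'],3),status.get_state()['position'],vision.camera_params('wrist'))
E
```

```text
rail [[0.6459 0.3648]
 [0.6371 0.1239]
 [0.5679 0.1256]
 [0.5775 0.3653]] [0.60709782 0.2449139 ] dir y 87.91300504512488 87.72211644940404
brace [[0.7777 0.2922]
 [0.5366 0.1641]
 [0.7911 0.2657]
 [0.5498 0.1387]] 27.98948429330273 27.768029369699555 bolt [0.60541987 0.18488757]
blank far [array([0.59067858, 0.08631352]), array([ 0.58449373, -0.13367931])] 88.38961715761157
piv [ 0.49556855 -0.36130377] butt [ 0.62174433 -0.32545408] 0.1311698424545453 15.86117380070077 blade -81.60319906321018 0.13495372821234342
11.492159068915194 15.84166344139857
[0.087 0.573 0.383] [0.15797573 0.55231488 0.2378122 ] {'vfov': 65.70646984690485, 'cx': 318.8246876894945, 'cy': 197.79226827398807, 'eye': array([0.08736176, 0.57268751, 0.3834552 ]), 'rotation': array([ 0.79029447, -0.11489496, -0.08539357,  0.59576987])}
```

```bash
python3 -m creep '{"claw":[0.088,0.088,0.088,0.088,0.088,0.088,0.088,0.088,0.088,0.088,0.088,0.088],"xyz":[[0.028,-0.055,0],[0.028,-0.055,0],[0.028,-0.055,0],[0.028,-0.055,0],[0.028,-0.055,0],[0.028,-0.055,0],[0.028,-0.055,0],[0.028,-0.055,0],[0.028,-0.055,0],[0.028,-0.055,0],[0.028,-0.055,0],[0.028,-0.055,0]],"turn":[-10,-10,-10,-10,-10,-10,-10,-10,-10,-10,-10,-10]}' 30
python3 -m creep '{"claw":[0.088,0.088,0.088,0.088,0.088,0.088],"xyz":[[0.02,-0.055,0],[0.02,-0.055,0],[0.02,-0.055,-0.01],[0.023,-0.065,-0.02],[0,0,-0.01],[0,0,0]],"turn":[-10,-10,-8,0,0,0]}'
python3 - <<'E'
from h import *
im,d,p=grab('wrist'); save(im,'w1.png',s=1.25); np.savez('w1.npz',im=im,d=d,**p); s=status.get_state(); print(s['time'],s['position'],s['tool_rot'],s['joint_pos'])
E
```

```text
time: 1.55
position: [0.4945, -0.1092, 0.2383]
tool_rot: [-0.0, 0.928, 0.372, -0.0]
ft_force: [1.0, 0.6, 0.5]
grip_width: 0.995
finger_force: 0.0
time: 2.3
position: [0.5732, -0.3278, 0.1991]
tool_rot: [-0.002, 0.99, 0.139, -0.001]
ft_force: [-0.9, -0.2, -0.6]
grip_width: 0.998
finger_force: 0.0
2.35 [ 0.57376963 -0.32753209  0.2006214 ] [-8.73123493e-04  9.90197955e-01  1.39667143e-01 -5.80665952e-04] [-6.98111631e-01  4.00959152e-01  1.40859218e+00  3.13166159e-04
  1.33411628e+00  5.92360285e-01]
```

View pics/w1.png

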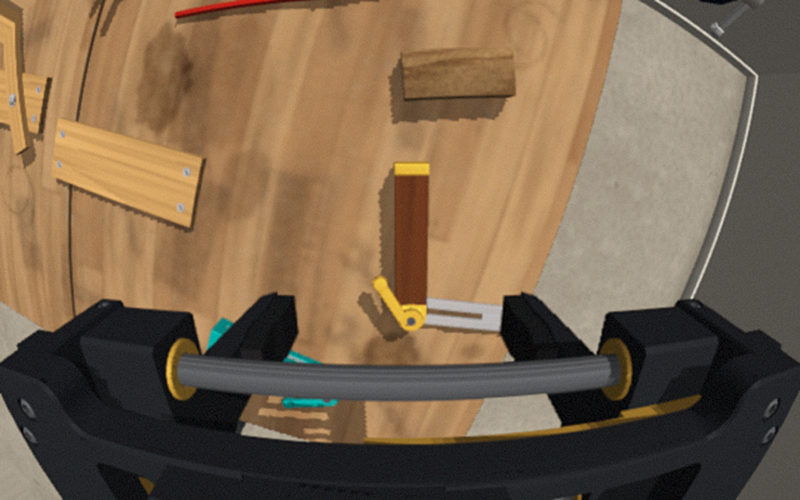

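The wrist view shows the bevel nearly aligned with the tool: pivot (411,321), stock corners (395,163) and (429,163), lever sticking out to the left, blade to the right.

```bash
python3 - <<'E'
from h import *
p=np.load('w1.npz'); 
W=lambda u,v,z: world(p,None,(u+.5)/1.25-.5,(v+.5)/1.25-.5,z,True)[:2]
ang=lambda a,b: np.degrees(np.arctan2(*(b-a)[::-1]))
P=W(411,321,.04);c1=W(395,163,.03);c2=W(429,163,.03);e1=W(395,290,.03);e2=W(428,300,.03)
print(P,(c1+c2)/2,np.linalg.norm(c1-c2),np.linalg.norm(P-(c1+c2)/2),ang(P,(c1+c2)/2),ang(e1,c1),ang(e2,c2))
E
```

```text
[ 0.49385393 -0.36115427] [ 0.62450972 -0.32361391] 0.02751855076629781 0.13594195193447048 16.030557127763764 15.847141831755028 16.73410598754014
```

```bash
python3 -m creep '{"claw":[0.088,0.088,0.088,0.088,0.088],"xyz":[[0.0046,-0.0094,-0.02],[0,0,-0.05],[0,0,-0.05],[0,0,-0.04],[0,0,-0.0]],"turn":[0,0,0,0,0]}' 30
python3 -c "
from h import *
s=status.get_state();print(s['position'],s['tool_rot'])"
```

```text
time: 2.98
position: [0.5766, -0.3355, 0.0373]
tool_rot: [-0.003, 0.99, 0.14, -0.002]
ft_force: [0.4, 0.3, 1.3]
grip_width: 0.998
finger_force: 0.0
[ 0.57656537 -0.33552917  0.0372772 ] [-0.0027907   0.99016436  0.13985906 -0.00248925]
```

```bash
python3 -m creep '{"claw":[0.088,0.088,0.06,0.02,0.02,0.02,0.02,0.02],"xyz":[[0.002,-0.0014,-0.013],[0,0,-0.01],[0,0,0],[0,0,0],[0,0,0],[0,0,0],[0,0,0],[0,0,0]],"turn":[0,0,0,0,0,0,0,0]}' 30
```

```text
time: 3.98
position: [0.5808, -0.3391, 0.0183]
tool_rot: [-0.0, 0.99, 0.139, -0.0]
ft_force: [0.1, 3.1, 1.8]
grip_width: 0.344
finger_force: 1.5
```

```bash
python3 -m creep '{"claw":[0.034,0.02,0.02,0.02,0.02,0.02],"xyz":[[0,0,-0.003],[0,0,0],[0,0,0],[0,0,0],[0,0,0],[0,0,0]],"turn":[0,0,0,0,0,0]}' 30;  python3 -c "
from h import *
s=status.get_state();print(s['position'],s['ft_force'],s['grip_width'],s['finger_force'])"
```

```text
time: 4.72
position: [0.5807, -0.3395, 0.0151]
tool_rot: [-0.0, 0.99, 0.139, -0.0]
ft_force: [-0.5, -0.1, -2.2]
grip_width: 0.316
finger_force: 29.9
[ 0.58065769 -0.33953503  0.0150869 ] [-0.52178805 -0.12318616 -2.20079283] 0.31592248377986315 29.913533627986908
```

```bash
python3 -m creep '{"claw":[0.02,0.02,0.02,0.02,0.02,0.02,0.02,0.02,0.02,0.02,0.02,0.02],"xyz":[[0,0,0.03],[0,0.01,0.04],[0,0.025,0.04],[0,0.04,0],[0,0.05,0],[0,0.05,0],[0,0.05,0],[0,0.05,0],[0,0.05,0],[0,0.05,0],[0,0.05,0],[0,0.05,0]],"turn":[0,0,2,4,6,6,6,6,6,6,6,6]}' 30
python3 -m creep '{"claw":[0.02,0.02,0.02,0.02,0.02,0.02,0.02,0.02],"xyz":[[-0.005,0.05,0],[-0.005,0.05,0],[-0.005,0.05,0],[-0.005,0.05,0],[-0.005,0.03,0],[-0.002,0.015,0],[0,0,0],[0,0,0]],"turn":[5,5,4,3.7,0,0,0,0]}'
python3 - <<'E'
from h import *
im,d,p=grab('wrist'); save(im,'w2.png',s=1.25); np.savez('w2.npz',im=im,d=d,**p); s=status.get_state(); print(s['time'],s['position'],s['tool_rot'],s['joint_pos'])
E
```

```text
time: 6.22
position: [0.5808, 0.137, 0.1254]
tool_rot: [0.0, 0.818, 0.575, 0.0]
ft_force: [0.6, -1.1, -3.4]
grip_width: 0.311
finger_force: 30.0
time: 7.22
position: [0.5542, 0.3791, 0.1251]
tool_rot: [0.0, 0.721, 0.693, -0.0]
ft_force: [0.6, -1.2, -3.4]
grip_width: 0.318
finger_force: 30.0
7.275 [0.55432776 0.37899729 0.12521305] [ 1.10641958e-04  7.21517569e-01  6.92396076e-01 -2.43667264e-04] [ 4.23542202e-01  4.99508126e-01  1.43152901e+00 -3.97055092e-04
  1.21094072e+00  4.64869015e-01]
```

View pics/w2.png

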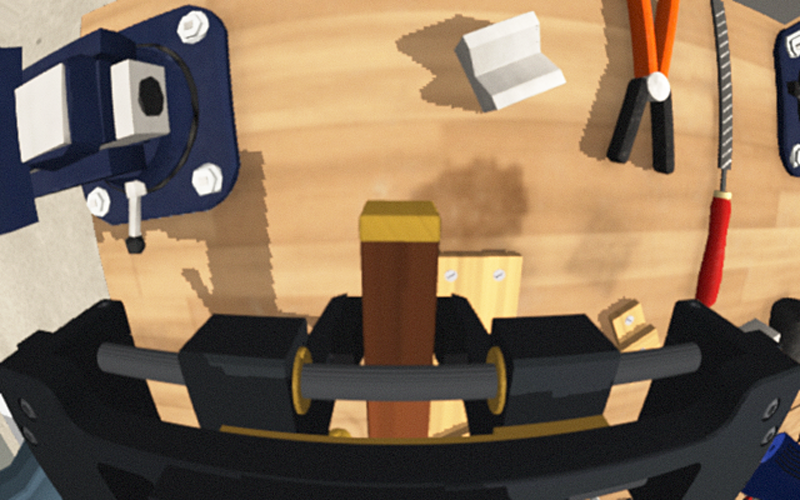

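The wrist view shows the stock level and square in the grip, the rail's left end at (437..522,253) just to its right, and the vise at left clear of the gripper.

```bash
python3 -m creep '{"claw":[0.02,0.02,0.02,0.02,0.02,0.02,0.02],"xyz":[[0,0.01,-0.01],[0,0,-0.03],[0,0,-0.03],[0,0,-0.02],[0,0,-0.01],[0,0,-0.006],[0,0,0]],"turn":[0.2,0,0,0,0,0,0]}' 
python3 - <<'E'
from h import *
im,d,p=grab('scene'); np.savez('s1.npz',im=im,d=d,**p); s=status.get_state(); print(s['time'],s['position'],s['tool_rot'],s['ft_force'])
im,d,p=grab('top'); np.savez('t2.npz',im=im,d=d,**p)
save(im,'t2.png',(160,60,310,200),4)
E
```

```text
time: 8.15
position: [0.5542, 0.3906, 0.0196]
tool_rot: [0.0, 0.72, 0.694, 0.0]
ft_force: [0.1, -0.5, -3.4]
grip_width: 0.32
finger_force: 30.0
8.2 [0.5544193  0.39069898 0.02011798] [2.13449371e-04 7.19774913e-01 6.94207219e-01 6.05188047e-04] [-0.52879695  0.20620785 -3.462228  ]
```

View pics/t2.png

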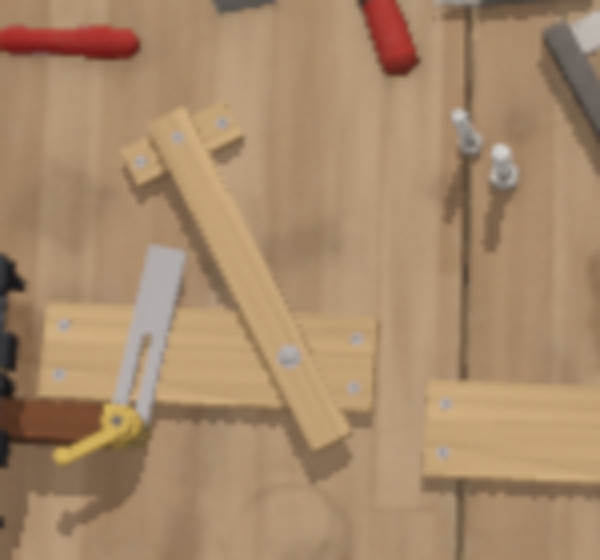

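The top crop shows the bevel clear of the brace: pivot at (118,421), blade tip at (167,250), brace side near (210,250). Next I lower it and press lightly on the rail.

```bash
python3 -m creep '{"claw":[0.02,0.02,0.02,0.02,0.02],"xyz":[[0.003,0,-0.002],[0.003,0,-0.002],[0.001,0,0],[0.0,0,0],[0.0,0,0]],"turn":[0,0,0,0,0]}' 
for i in 1 2; do :; done; python3 -m creep '{"claw":[0.02,0.02],"xyz":[[0.0015,0,0],[0,0,0]],"turn":[0,0]}'
```

```text
time: 8.88
position: [0.5609, 0.3904, 0.0154]
tool_rot: [0.0, 0.72, 0.694, 0.0]
ft_force: [0.2, -0.2, -3.4]
grip_width: 0.318
finger_force: 30.0
time: 9.12
position: [0.5615, 0.3905, 0.0151]
tool_rot: [-0.001, 0.72, 0.694, -0.001]
ft_force: [-5.1, -0.8, -0.7]
grip_width: 0.313
finger_force: 30.0
```

```bash
python3 -m creep '{"claw":[0.02,0.02],"xyz":[[0.0015,0,0],[0,0,0]],"turn":[0,0]}'
```

```text
time: 9.38
position: [0.5616, 0.3906, 0.015]
tool_rot: [-0.001, 0.72, 0.694, -0.002]
ft_force: [-8.9, 0.0, 2.6]
grip_width: 0.311
finger_force: 30.0
```

```bash
python3 -m creep '{"claw":[0.02,0.02,0.02,0.02,0.02,0.02,0.02,0.02,0.02,0.02,0.02,0.02],"xyz":[[-0.001,0,0.0005],[-0.0004,-0.01,0],[-0.0004,-0.01,0],[-0.0004,-0.01,0],[-0.0004,-0.01,0],[-0.0004,-0.01,0],[-0.0004,-0.01,0],[-0.0004,-0.01,0],[-0.0004,-0.01,0],[-0.0004,-0.01,0],[-0.0002,-0.007,0],[0,0,0]],"turn":[0,0,0,0,0,0,0,0,0,0,0,0]}'
python3 - <<'E'
from h import *
s=status.get_state(); print(s['time'],s['position'],s['tool_rot'],s['ft_force'])
im,d,p=grab('top'); np.savez('t3.npz',im=im,d=d,**p)
save(im,'t3.png',(170,80,270,180),6)
E
```

```text
time: 10.88
position: [0.5575, 0.2933, 0.0153]
tool_rot: [-0.001, 0.72, 0.694, -0.001]
ft_force: [-5.7, 1.1, -1.0]
grip_width: 0.315
finger_force: 30.0
10.875 [0.55752581 0.29331573 0.01532475] [-0.00091593  0.71959382  0.69439376 -0.00109922] [-5.72601379  1.09332192 -1.01268841]
```

View pics/t3.png

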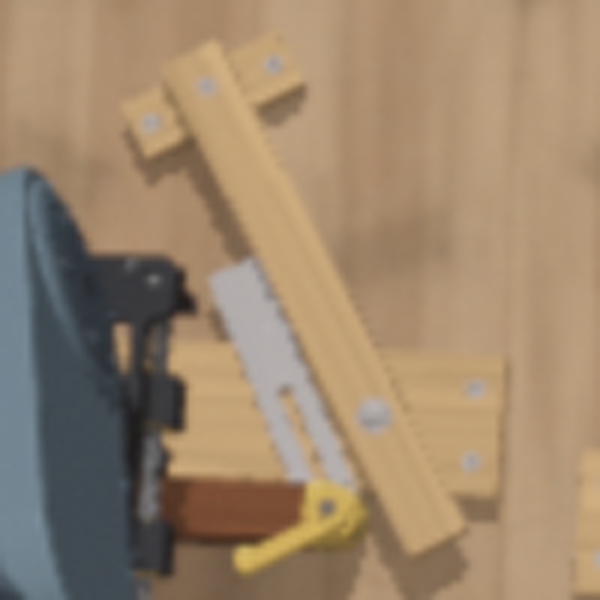

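The crop shows the tip at (255,262) touching the brace and closing, with the nose at (367,510) about 10 mm from the brace's left side.

```bash
python3 -m creep '{"claw":[0.02,0.02,0.02,0.02],"xyz":[[-0.0002,-0.004,0],[-0.0002,-0.004,0],[0,-0.001,0],[0,0,0]],"turn":[0,0,0,0]}'; python3 -m creep '{"claw":[0.02,0.02],"xyz":[[0,-0.0015,0],[0,0,0]],"turn":[0,0]}';python3 -m creep '{"claw":[0.02,0.02],"xyz":[[0,-0.0015,0],[0,0,0]],"turn":[0,0]}'
```

```text
time: 11.42
position: [0.5573, 0.2851, 0.0154]
tool_rot: [-0.001, 0.72, 0.694, -0.001]
ft_force: [-5.6, 3.5, -1.7]
grip_width: 0.314
finger_force: 30.0
time: 11.68
position: [0.5572, 0.2837, 0.0154]
tool_rot: [-0.001, 0.719, 0.695, -0.001]
ft_force: [-6.9, 4.4, -2.3]
grip_width: 0.317
finger_force: 30.0
time: 11.92
position: [0.5571, 0.2827, 0.0154]
tool_rot: [-0.001, 0.72, 0.694, -0.0]
ft_force: [-5.9, 7.0, -2.8]
grip_width: 0.31
finger_force: 30.0
```

```bash
python3 -m creep '{"claw":[0.02,0.02],"xyz":[[0,-0.0015,0],[0,0,0]],"turn":[0,0]}';python3 -m creep '{"claw":[0.02,0.02],"xyz":[[0,-0.0015,0],[0,0,0]],"turn":[0,0]}'
python3 - <<'E'
from h import *
im,d,p=grab('top'); np.savez('t4.npz',im=im,d=d,**p)
save(im,'t4.png',(190,90,260,170),7)
E
```

```text
time: 12.18
position: [0.5571, 0.2826, 0.0155]
tool_rot: [-0.002, 0.72, 0.694, 0.001]
ft_force: [-5.1, 12.7, -3.9]
grip_width: 0.318
finger_force: 30.0
time: 12.42
position: [0.5572, 0.2825, 0.0156]
tool_rot: [-0.002, 0.719, 0.694, 0.002]
ft_force: [-5.3, 17.5, -5.2]
grip_width: 0.32
finger_force: 30.0
```

View pics/t4.png

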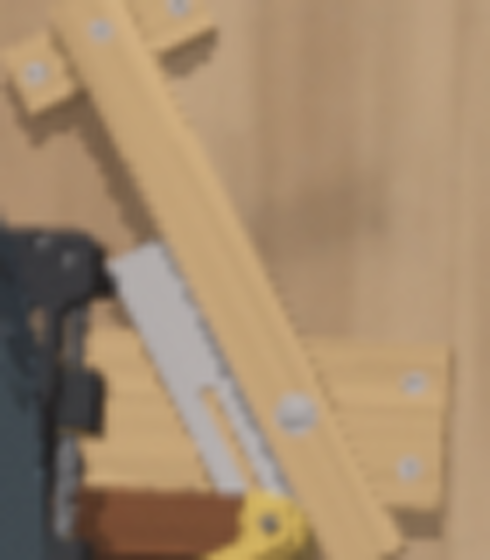

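The crop shows the blade's outer edge lying along the brace from (160,245) to (285,490), with the nose against the brace. I ease off, settle it on the bench and release.

```bash
python3 -m creep '{"claw":[0.02,0.02,0.02,0.05,0.082,0.082,0.082],"xyz":[[0,0.002,-0.0005],[0,0.002,-0.0005],[0,0,0],[0,0,0],[0,0,0],[0,0,0],[0,0,0]],"turn":[0,0,0,0,0,0,0]}'
python3 - <<'E'
from h import *
p=vision.camera_params('top')
P=world(p,None,190+(269.5)/7-.5,90+(522.5)/7-.5,.04); print(P)
s=status.get_state(); print(s['position'],np.hypot(*(s['position']-P)[:2]))
E
```

```text
time: 13.35
position: [0.5591, 0.2823, 0.015]
tool_rot: [0.0, 0.72, 0.694, 0.0]
ft_force: [0.4, -0.5, -1.0]
grip_width: 0.745
finger_force: 0.0
[0.55652417 0.19052645 0.04      ]
[0.55908188 0.28233024 0.0150158 ] 0.0918394137173645
```

```bash
python3 -m creep '{"claw":[0.082,0.082,0.082,0.082,0.082,0.082,0.082],"xyz":[[0,0,0.02],[0,0,0.025],[-0.001,-0.025,0],[-0.002,-0.025,0],[0,0,-0.02],[0,0,-0.018],[0,0,0]],"turn":[0,0,0,0,0,0,0]}'
python3 -c "
from h import *
s=status.get_state();print(s['position'],s['ft_force'],s['grip_width'],s['finger_force'])"
```

```text
time: 14.22
position: [0.5537, 0.2328, 0.0193]
tool_rot: [-0.001, 0.72, 0.694, -0.002]
ft_force: [-0.4, 0.8, -0.4]
grip_width: 0.931
finger_force: 0.0
[0.55366901 0.2327635  0.01928063] [-0.3608931   0.77110071 -0.40127523] 0.9307214074527149 0.0
```

```bash
python3 -m creep '{"claw":[0.082,0.082,0.06,0.045,0.03,0.02,0.02,0.02,0.02,0.02,0.02],"xyz":[[0.0025,0,0.0015],[0,0,0],[0,0,0],[0,0,0],[0,0,0],[0,0,0],[0,0,0],[0,0,0],[0,0,0],[0,0,0],[0,0,0]],"turn":[0,0,0,0,0,0,0,0,0,0,0]}' 40
```

```text
time: 15.6
position: [0.5553, 0.2334, 0.0225]
tool_rot: [-0.002, 0.72, 0.694, -0.002]
ft_force: [-6.6, 3.7, 1.1]
grip_width: 0.313
finger_force: 40.0
```

```bash
python3 -m creep '{"claw":[0.02,0.02,0.02,0.02,0.02,0.02,0.02,0.02,0.02,0.02,0.02,0.02],"xyz":[[-0.003,0.003,0.002],[-0.003,0.003,0.008],[0,0,0.02],[0,0,0.03],[-0.006,-0.03,0],[-0.01,-0.05,0],[-0.01,-0.05,0],[-0.01,-0.05,0],[-0.01,-0.05,0],[-0.01,-0.04,0],[-0.005,-0.015,0],[0,0,0]],"turn":[0,0,0,0,0,0,0,0,0,0,0,0]}' 40
python3 - <<'E'
from h import *
s=status.get_state(); print(s['time'],s['position'],s['tool_rot'],s['ft_force'])
im,d,p=grab('wrist'); np.savez('w5.npz',im=im,d=d,**p)
im2,d,p=grab('top'); np.savez('t5.npz',im=im2,d=d,**p)
A=cv2.resize(im,(640,400)); B=cv2.resize(im2[110:200,240:390],None,fx=4,fy=4,interpolation=cv2.INTER_CUBIC)
C=np.zeros((600,800,3),np.uint8); C[:240,:384]=cv2.resize(im,(384,240)); C[240:600,:600]=B; save(C,'c5.png')
E
```

```text
time: 17.1
position: [0.4916, -0.0473, 0.0843]
tool_rot: [0.001, 0.721, 0.693, 0.0]
ft_force: [1.6, 0.5, -3.5]
grip_width: 0.307
finger_force: 40.0
17.1 [ 0.49160585 -0.04730685  0.08431589] [6.52125155e-04 7.20515163e-01 6.93438725e-01 4.57287466e-04] [ 1.56454835  0.50813268 -3.48947381]
```

View pics/c5.png

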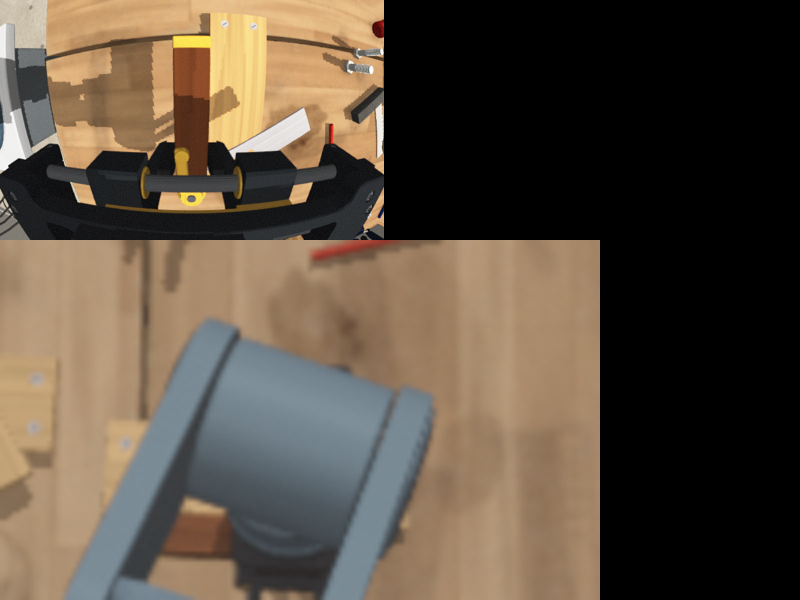

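The lever now lies along the stock at (182,160), so it is locked. The pivot is at (191,199), the blank's left end at (211,13) to (267,16), and the blade tip near (307,115).

```bash
python3 - <<'E'
from h import *
p=np.load('w5.npz'); k=640/384
W=lambda u,v,z: world(p,None,(u+.5)*k-.5,(v+.5)*k-.5,z,True)[:2]
ang=lambda a,b: np.degrees(np.arctan2(*(b-a)[::-1]))
P=W(191,199,.102);c=[W(173.5,37,.0918),W(210.5,37,.0918)];m=np.mean(c,0)
print('piv',P,'butt',m,np.linalg.norm(m-P),ang(P,m),np.linalg.norm(c[0]-c[1]))
a,b=W(229.5,152,.0755),W(304,108,.0755); print('blade',ang(a,b),ang(P,m)-ang(a,b))
print('blank end',W(211,13,.01),W(267,16,.01),'near edge',W(211.5,60,.01), 'butt edge', W(211,13,.01)-W(211.5,60,.01))
E
```

```text
piv [ 0.489501   -0.08657487] butt [0.49543011 0.04688273] 0.1335892397841989 87.45619985875297 0.02701407646283817
blade 28.237381525773486 59.21881833297948
blank end [0.51984734 0.08848763] [0.59025021 0.08879049] near edge [0.51817652 0.03101507] butt edge [0.00167082 0.05747256]
```

```bash
python3 -m creep '{"claw":[0.02,0.02,0.02,0.02,0.02,0.02,0.02],"xyz":[[-0.001,0.0025,-0.005],[0,0.0025,-0.02],[0,0,-0.02],[0,0,-0.01],[0,0,-0.005],[0,0,0],[0,0,0]],"turn":[0,0,0,0,0,0,0]}'
```

```text
time: 18.08
position: [0.4906, -0.0416, 0.0237]
tool_rot: [0.0, 0.72, 0.694, 0.0]
ft_force: [0.9, -0.9, -3.4]
grip_width: 0.311
finger_force: 40.0
```

```bash
python3 -m creep '{"claw":[0.02,0.02,0.02,0.02],"xyz":[[0.004,0,-0.001],[0.004,0,0],[0.001,0,0],[0,0,0]],"turn":[0,0,0,0]}'; python3 -m creep '{"claw":[0.02,0.02],"xyz":[[0.0015,0,0],[0,0,0]],"turn":[0,0]}';python3 -m creep '{"claw":[0.02,0.02],"xyz":[[0.0015,0,0],[0,0,0]],"turn":[0,0]}'
```

```text
time: 18.58
position: [0.4985, -0.0417, 0.0232]
tool_rot: [-0.001, 0.72, 0.694, -0.001]
ft_force: [-7.1, -0.4, 10.3]
grip_width: 0.31
finger_force: 40.0
time: 18.82
position: [0.4987, -0.0417, 0.0232]
tool_rot: [-0.002, 0.719, 0.695, -0.002]
ft_force: [-14.3, -1.1, 16.7]
grip_width: 0.31
finger_force: 40.0
time: 19.08
position: [0.5001, -0.0416, 0.0232]
tool_rot: [-0.002, 0.72, 0.694, -0.002]
ft_force: [-14.0, -1.1, 17.5]
grip_width: 0.308
finger_force: 40.0
```

```bash
python3 -m creep '{"claw":[0.02,0.02,0.02],"xyz":[[-0.001,0,0.0015],[0,0,0],[0,0,0]],"turn":[0,0,0]}'; python3 -c "
from h import *
s=status.get_state();print(s['wrist_torque'],s['tool_rot'])
im,d,p=grab('wrist'); np.savez('w6.npz',im=im,d=d,**p)
W=lambda u,v: np.round(world(p,d,u,v,None,True),4)
# stock top edge points: depth based
k=640/384
for u in (292,305,320,335,348): print(u,[W(u,v) for v in (90,130,180)])"
```

```text
time: 19.45
position: [0.5, -0.0414, 0.0235]
tool_rot: [-0.001, 0.72, 0.694, -0.001]
ft_force: [-5.0, -0.3, 0.0]
grip_width: 0.31
finger_force: 40.0
[-0.14509744  1.05182625 -0.01736073] [-0.0010632   0.7197716   0.69420968 -0.00079005]
292 [array([0.4906, 0.0407, 0.0284]), array([0.4899, 0.0226, 0.0306]), array([ 4.887e-01, -4.000e-04,  3.030e-02])]
305 [array([0.4964, 0.0403, 0.0294]), array([0.4958, 0.0224, 0.0314]), array([ 0.4947, -0.0005,  0.0307])]
320 [array([0.5031, 0.04  , 0.0304]), array([0.5024, 0.022 , 0.0301]), array([ 0.5016, -0.001 ,  0.0297])]
335 [array([0.5097, 0.0398, 0.0298]), array([0.5091, 0.0218, 0.0304]), array([ 0.5085, -0.0013,  0.0297])]
348 [array([0.5154, 0.0397, 0.0301]), array([0.515 , 0.0217, 0.0298]), array([ 0.5145, -0.0015,  0.0297])]
```

The stock is level, lying on the bench and pressed lightly on the edge, so I release and look.

```bash
python3 -m creep '{"claw":[0.03,0.04,0.06,0.07,0.07,0.07,0.07,0.07,0.07,0.07,0.07,0.07],"xyz":[[0,0,0],[0,0,0],[0,0,0],[0,0,0],[0,0,0.02],[0,0,0.04],[0,0,0.04],[-0.02,-0.04,0.02],[-0.02,-0.05,0.02],[-0.02,-0.05,0],[-0.02,-0.05,0],[0,-0.05,0]],"turn":[0,0,0,0,0,0,0,0,0,0,0,0]}'
python3 - <<'E'
from h import *
im,d,p=grab('wrist'); np.savez('w7.npz',im=im,d=d,**p)
im2,d2,p2=grab('top'); np.savez('t7.npz',im=im2,d=d2,**p2)
C=np.zeros((600,800,3),np.uint8); C[:250,:400]=cv2.resize(im,(400,250)); C[250:600,:]=cv2.resize(im2[124:194,230:390],(800,350),interpolation=cv2.INTER_CUBIC); save(C,'c7.png')
E
```

```text
time: 21.0
position: [0.4202, -0.2832, 0.1642]
tool_rot: [0.0, 0.72, 0.694, 0.0]
ft_force: [1.1, -0.2, -0.3]
grip_width: 0.793
finger_force: 0.0
```

View pics/c7.png

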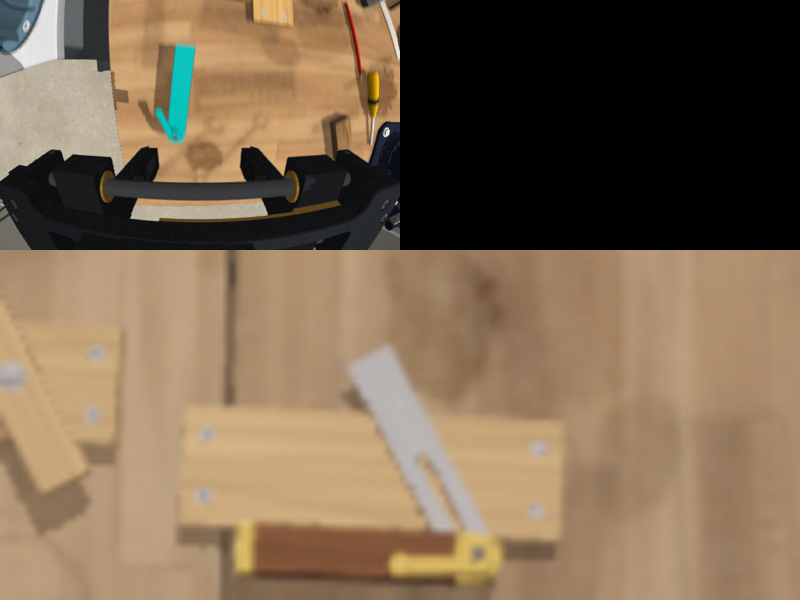

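The final crop shows the bevel lying centred on the blank's near edge, with stock from 236 to 503 against blank from 178 to 562. The lever is flush and the blade crosses the batten. I check parallelism in numbers before handing in.

```bash
python3 - <<'E'
from h import *
q=np.load('t7.npz'); im=q['im'].astype(float)
W=lambda u,v,z: world(q,None,u,v,z)[:2]
g=cv2.GaussianBlur(im,(0,0),.7)
def edge(ch,cols,v0,v1,z,sgn):
    pts=[]
    for u in cols:
        c=sgn*np.diff(ch[v0:v1,u]); i=int(np.argmax(c)); i=min(max(i,1),len(c)-2)
        a,b,e=c[i-1:i+2]; o=.5*(a-e)/(a-2*b+e+1e-9); pts.append(W(u,v0+i+.5+np.clip(o,-1,1),z))
    pts=np.array(pts)
    for _ in range(2):
        k=np.polyfit(pts[:,1],pts[:,0],1); r=pts[:,0]-np.polyval(k,pts[:,1]); pts=pts[abs(r)<2*r.std()+1e-6]
    return 90-np.degrees(np.arctan(k[0])),k,r.std()
s=g.sum(2)
# view px -> full: u=230+x/5, v=124+(y-250)/5
print('stock far top edge', edge(s,range(283,306),172,185,.03,-1))
print('blank far edge', edge(s,range(269,298),148,164,.01,1))
print('blank far edge R', edge(s,range(321,340),152,164,.01,1))
allc=list(range(269,298))+list(range(321,340)); e=edge(s,allc,148,166,.01,1); print('blank far all',e)
k=e[1]; ks=edge(s,range(283,306),172,185,.03,-1)[1]
print('dist far edge->stock face (want .070)',(np.polyval(k,0)-np.polyval(ks,0))*np.cos(np.arctan(k[0])),(np.polyval(k,.03)-np.polyval(ks,.03)))
E
```

```text
stock far top edge (np.float64(87.36513682062555), array([0.04601948, 0.51739012]), np.float64(0.00013714355993917123))
blank far edge (np.float64(87.681305674522), array([0.04049096, 0.5883331 ]), np.float64(0.00036671971863989683))
blank far edge R (np.float64(86.29145406867774), array([0.06481688, 0.59165221]), np.float64(0.00029093073426089005))
blank far all (np.float64(87.99038217627418), array([0.03508884, 0.58859242]), np.float64(0.0004419793643286158))
dist far edge->stock face (want .070) 0.07115850977527956 0.07087438306352156
```

Stock is about 0.6° off, with the pivot end open roughly 1.5 mm. A gentle push with shut fingers near the pivot half will seat it.

```bash
python3 -m creep '{"claw":[0,0,0,0,0,0,0,0,0,0,0],"xyz":[[0.004,0.05,0],[0.004,0.05,0],[0.004,0.05,0],[0.004,0.05,0],[0.004,0.048,-0.01],[0,0,-0.03],[0,0,-0.04],[0,0,-0.04],[0,0,-0.02],[0,0,-0.006],[0,0,0]],"turn":[0,0,0,0,0,0,0,0,0,0,0]}' 20
python3 -m creep '{"claw":[0,0,0,0],"xyz":[[0.01,0,0],[0.01,0,0],[0.005,0,0],[0,0,0]],"turn":[0,0,0,0]}'
```

```text
time: 22.48
position: [0.4413, -0.0332, 0.018]
tool_rot: [-0.0, 0.72, 0.694, 0.0]
ft_force: [0.2, 0.2, 0.1]
grip_width: 0.004
finger_force: 0.0
time: 22.98
position: [0.4668, -0.0337, 0.018]
tool_rot: [0.0, 0.72, 0.694, 0.0]
ft_force: [-0.5, 0.2, -1.2]
grip_width: 0.004
finger_force: 0.0
```

```bash
python3 -m creep '{"claw":[0,0],"xyz":[[0.003,0,0],[0,0,0]],"turn":[0,0]}';python3 -m creep '{"claw":[0,0],"xyz":[[0.002,0,0],[0,0,0]],"turn":[0,0]}';python3 -m creep '{"claw":[0,0],"xyz":[[0.0015,0,0],[0,0,0]],"turn":[0,0]}'
```

```text
time: 23.22
position: [0.4692, -0.0336, 0.0178]
tool_rot: [-0.0, 0.72, 0.694, -0.0]
ft_force: [-0.5, -0.3, 0.6]
grip_width: 0.001
finger_force: 0.0
time: 23.48
position: [0.471, -0.0335, 0.0177]
tool_rot: [-0.0, 0.72, 0.694, -0.0]
ft_force: [-0.7, -0.1, -0.9]
grip_width: 0.002
finger_force: 0.3
time: 23.72
position: [0.4719, -0.0334, 0.0176]
tool_rot: [-0.001, 0.72, 0.694, -0.001]
ft_force: [-4.5, -0.0, 4.7]
grip_width: 0.004
finger_force: 2.7
```

```bash
python3 -m creep '{"claw":[0,0],"xyz":[[0.0015,0,0.0005],[0,0,0]],"turn":[0,0]}';python3 -m creep '{"claw":[0,0],"xyz":[[0.0015,0,0],[0,0,0]],"turn":[0,0]}'
```

```text
time: 23.98
position: [0.472, -0.0334, 0.0178]
tool_rot: [-0.002, 0.72, 0.694, -0.002]
ft_force: [-9.6, -1.6, 6.5]
grip_width: 0.009
finger_force: 4.9
time: 24.22
position: [0.4721, -0.0333, 0.0177]
tool_rot: [-0.003, 0.719, 0.694, -0.003]
ft_force: [-15.5, -3.2, 11.8]
grip_width: 0.004
finger_force: 8.3
```

```bash
python3 -m creep '{"claw":[0,0,0,0,0,0,0,0,0,0,0,0],"xyz":[[-0.006,0,0],[-0.02,0,0],[-0.02,0,0.01],[0,0,0.04],[0,0,0.05],[0,0,0.05],[0,-0.05,0],[0,-0.05,0],[0,-0.05,0],[0,-0.05,0],[0,-0.05,0],[0,0,0]],"turn":[0,0,0,0,0,0,0,0,0,0,0,0]}'
python3 - <<'E'
from h import *
def W(u,v,z): return world(q,None,u,v,z)[:2]
def edge(ch,cols,v0,v1,z,sgn):
    pts=[]
    for u in cols:
        c=sgn*np.diff(ch[v0:v1,u]); i=int(np.argmax(c)); i=min(max(i,1),len(c)-2)
        a,b,e=c[i-1:i+2]; pts.append(W(u,v0+i+.5+np.clip(.5*(a-e)/(a-2*b+e+1e-9),-1,1),z))
    pts=np.array(pts)
    for _ in range(2):
        k=np.polyfit(pts[:,1],pts[:,0],1); r=pts[:,0]-np.polyval(k,pts[:,1]); pts=pts[abs(r)<2*r.std()+1e-6]
    return np.round([90-np.degrees(np.arctan(k[0])),k[1],r.std()],4)
im,d,p=grab('top'); np.savez('t8.npz',im=im,d=d,**p)
for n in ('t7.npz','t8.npz'):
    q=np.load(n); s=cv2.GaussianBlur(q['im'].astype(float),(0,0),.7).sum(2)
    print('stock far',edge(s,range(283,306),172,185,.03,-1),'stock near',edge(s,range(283,306),181,192,.03,1),'near2',edge(s,range(283,306),181,192,.03,-1))
q=np.load('top1.npz'); im0=q['im']; q=np.load('t7.npz'); s=cv2.GaussianBlur(im0.astype(float),(0,0),.7).sum(2)
print('blank near, empty',edge(s,range(270,338),172,186,.01,-1),'far',edge(s,range(270,338),148,166,.01,1))
print(status.get_state()['position'],status.get_state()['time'])
E
```

```text
time: 25.72
position: [0.4299, -0.2871, 0.1686]
tool_rot: [0.001, 0.721, 0.693, -0.0]
ft_force: [0.1, 0.9, -0.1]
grip_width: 0.009
finger_force: 0.0
stock far [8.73651e+01 5.17400e-01 1.00000e-04] stock near [8.77008e+01 4.85500e-01 4.00000e-04] near2 [8.76396e+01 4.92100e-01 4.00000e-04]
stock far [8.73427e+01 5.17400e-01 2.00000e-04] stock near [8.76449e+01 4.85500e-01 4.00000e-04] near2 [8.76504e+01 4.92000e-01 4.00000e-04]
blank near, empty [8.77992e+01 5.18400e-01 3.00000e-04] far [8.84101e+01 5.89200e-01 2.20000e-03]
[ 0.42967268 -0.28491299  0.1682278 ] 25.775
```

The push changed nothing, so the stock was already seated against the edge and parallel to it within measuring error. Handing in.

```bash
python3 -c "
from rig import job; print(job.finish_job())"
```

```text
the job is handed in; nothing more can be done
None
```

I took the brace angle with the bevel and locked it. I left it on the bench with its stock flush against the middle of the blank's near edge and the blade across the batten, and handed the job in at about 26 s; no verdict was returned.

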